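# Pull the amber filter and show it to the reader

### The job

Lift the cover flap of the black filter unit until it stands upright or leans back, draw the amber filter with the orange tab out of its slot, and leave the blue one seated. Hold the amber filter upright about 5 cm in front of the reader's lens, glass centred on the lens and facing it squarely, touching neither the reader nor the things standing about. Finish while still holding it there, quite still in the gripper, with the flap left open.

Things in the scene. Friction and masses are not known exactly. Their poses are not given: they have to be found in the camera images.
- filter_unit: Fixed black instrument case, 200 (x) x 220 (y) x 85 (z) mm, origin at the centre of its underside, its front (two small screens) faces its own -x. The flap covers an open bay in its top: inner x from -90 to +15 mm, y from -98 to +98 mm. Touching the bay walls or guides does no harm.
- bay (a point): Point on the bay floor midway between the two slots, 6 mm above the unit's underside, 40 mm in front of its centre; axes as the unit. The slots lie at y = +42 and -42 mm from it, each 11 mm wide (y), 64 mm long (x), 30 mm deep above the bay floor, each with one filter standing in it. Which filter is in which slot varies.
- flap (a joint): Hinge angle of the dark flat cover flap (118 x 216 x 5 mm, 0.14 kg) on the filter unit: 0 = shut, grows as its front edge lifts, stop at 1.9 rad, pi/2 = standing upright. It starts shut or up to 0.2 rad ajar. Friction in the hinge (about 0.14 N m) lets it stay where it is left. Upright, its edge is 205 mm above the table and the fin points backwards.
- flap_grip (a point): Point on the flap's handle, an aluminium fin near the flap's front edge, 12 (x) x 16 (y) x 34 (z) mm, standing on its upper face. The point is mid-width, 8 mm below the fin's tip, 26 mm above the flap's face; from the hinge line 92 mm to the front and 31 mm up when shut. Moves with the flap. Pinched across its width (y), the fin can turn between the fingers as the flap swings.
- flap_hinge (a point): Middle of the flap's hinge line, which runs along the unit's y, 15 mm behind the unit's origin (its +x) and 86.5 mm above the table. The frame turns with the flap: x from front edge to hinge, z out of the upper face.
- amber_filter: Loose optical filter plate, about 0.06 kg: dark frame 60 (x) x 8 (y, thickness) x 50 (z) mm with amber glass, and an orange grip tab on its top edge, 26 (x) x 10 (y) x 22 (z) mm, total height 72 mm. Origin at the centre of the lower edge, z up, y is the normal of the glass. Seated upright in a slot with its y along the unit's y, hidden under the flap at the start.
- amber_filter_glass (a point): Centre of the amber glass, 25 mm above the filter's lower edge. Same axes as the filter.
- amber_filter_tab (a point): Centre of the orange tab, 61 mm above the lower edge: the place to pinch it, across its 10 mm thickness (y), from above.
- blue_filter: The other filter plate, same shape and size, with blue glass and blue tab, in the other slot. It stays there. Origin at the centre of its lower edge.
- reader: Fixed inspection reader: a black head 60 x 60 x 56 mm (84 to 140 mm above the table) on a post and a dark foot 90 x 80 x 12 mm, with an aluminium lens barrel 44 mm across. Origin on the table, 20 mm behind the lens face. The lens looks along the reader's own -x.
- lens (a point): Centre of the reader's lens face, 112 mm above the table. Axes as the reader: the lens looks level along -x, z up. The filter belongs on this line, 50 mm out along -x, with its glass normal (y) along this x, either way round.
- mug: Bystander, loose: white mug, 80 mm across, 95 mm tall. Origin at its underside centre.
- cleaner: Bystander, loose: clear closed bottle with blue cap, 56 mm across, 150 mm tall. Origin at its underside centre.
- lens_ring: Bystander, loose: dark metal ring lying flat, 50 mm across, 16 mm tall. Origin at its underside centre.
- post: Bystander, loose: upright aluminium post, 25 mm across, 60 mm tall. Origin at its underside centre.
- screwdriver: Bystander, loose: red-handled screwdriver lying flat, 170 mm long. Origin at its underside, middle of its length.
- parts_tray: Bystander, loose: grey divided tray, 100 x 140 x 30 mm. Origin at its underside centre.
- flange: Bystander, loose: brass flange, 60 mm across, 30 mm tall. Origin at its underside centre.
Mind the look-alikes: they are no part of the job. What is shaped like the reader but pink or turquoise is not meant.

How it is judged:
By the outcome, as a careful person would: the job done as asked, in the order asked, and still so for the second after the job is handed in, while the arm keeps its last pose, push and grip.
It also fails if it takes over 54 s, if anything falls off the work surface, if the arm or the gripper's body presses on something with over 40 N, if the wrist force passes 120 N, or if a joint passes its speed limit or range.

### The arm

A 7-joint arm with a two-finger parallel gripper is mounted at the origin on the work surface. World frame = base frame: x ahead of the robot, y to its left, z up, the work surface at z = 0. Lengths are in m, angles in rad, forces in N, time in s.
With the tool pointing down it reaches from about 0.425 to 0.925 m from the base axis. Payload 6.8 kg.
Tool frame: the origin (TCP) lies at the very end of the fingers, on their centre line; the grasp point (between the pads) lies 19 mm behind it; z points along the fingers, y is the line along which they close (so a half turn about z gives the same grasp; the last joint's range is limited). The gripper opens to 85 mm and grips with 20 to 120 N. Pads are 22 mm wide; open, the fingers measure 114 mm over their backs; the gripper's body (76 mm by 85 mm) begins 54 mm behind the grasp point. The pads swing forward as they close: fully open they stand 13 mm farther back than shut.
Start: joints at [-1.365, 0.477, 0.022, 1.555, -0.011, 1.109, -0.083], TCP at [0.208, 0.642, 0.231] pointing down, gripper open.
Joint ranges: [-2.96, 2.96], [-0.34, 2.1], [-1.41, 1.46], [0.24, 2.44], [-1.37, 4.51], [0.17, 1.92], [-2.96, 2.96]. Speed limits (rad/s): [2.39, 2.39, 3.14, 3.14, 3.14, 3.14, 3.14].

### API

Orientations are given as a rotation vector (axis times angle).
In Python, from bench import monitor, optics, r gives the robot as it stands.
- The arm moves only by the shell command python3 -m crank 'ROWS' [OPENING] [FORCE]. ROWS is JSON, a list of rows, each a list of 2 entries, a list of its own where there are three numbers: the shift along the tool's x, y, z in cm, then the turn, a rotation vector about the tool's x, y, z in rad. A call has 1 to 5 rows; each row shifts and turns the commanded pose from where the row before left it, along the tool's axes as they then stand; what a row does not reach is not made up. A row lasts 1/10 s, in which the tool goes at most 50 mm and 8.59 degrees, less where a joint would pass 70% of its speed; a pose out of reach is approached as far as the arm can. A call is refused whole if a number of a shift passes 5 or a number of a turn 0.15, either way. A call with a gripper value outside its range is refused whole. OPENING is the finger opening in cm, from 0 to 8.54, set as the call begins (- or left out, the last holds). The fingers move at their own pace and stop on an object; FORCE is the grip in N (left out, the last holds). Time passes only in rows, so rows that do not move let the fingers close. It gives the time, the measured TCP pose, the force, the opening and the grip force at its end, in the units of the state.
- monitor.get_obs(): the state, without advancing time (a new reading comes with each control period).
- optics.grab_frame(name): name is "scene" or "side" or "wrist"; returns (picture, depth): 480x640x3 uint8, red, green, blue; 480x640 float32, m along the optical axis (not along the pixel's ray), 0 where there is no reading.
- optics.camera_model(name): a dict with "vertical_fov" (degrees; the focal length in pixels is half the picture's height over the tangent of half this angle, whatever the lens; pixels are square), "cx", "cy" (the principal point, pixels), "D" ([k1, k2, p1, p2, k3] as OpenCV has them; the pictures are not rectified), "R" (3x3) and "t" (3): a world point X has camera coordinates R X + t; the wrist camera has in their place "hand_eye" (4x4, takes a point from camera to tool coordinates, whose origin is the TCP and whose axes are the flange's). Camera axes: x right, y down, z forward; pixel columns grow to the right and rows downward; lengths in m; the calibration is good to about 2 mm. A picture is of the moment at which its call begins: read the wrist's pose just before it. camera_model takes no time and is no camera call.
- r.hand_in(): hands the job in; it is judged then, once.
The state is a dict: "clock": time; "joints": joint angles; "qvel": joint speeds; "tau": joint torques, N m; "tcp_pos": TCP position; "orientation": TCP orientation; "contact_force": force on the tool from outside, world axes, zero at the start; "moment": the same for the moment, N m; "grip_width": finger opening in m; "gripper_force": force on a finger pad.
Only numpy, scipy, OpenCV 4.12 (cv2) and the standard library are available. Lean on these libraries where they do the work, as an engineer would, in place of code of your own. Each camera call takes 0.05 s, during which the arm holds its last target. There are 200 camera calls.

## Working session

There is one attempt and no reset: what is moved stays moved. The work goes in short steps, Python scripts to look and compute and a shell command to move; the robot and the scene stay as the last step left them, time stands still between calls to the robot, and variables do not carry over. Pictures are saved under pics/ and viewed, at most 10 in all, crops included, and the job is handed in when it is done.

```bash
ls; mkdir -p pics; cat > h.py <<'E'
import numpy as np, cv2
from bench import monitor, optics, r
from scipy.spatial.transform import Rotation as R
def K(m):
    f=240/np.tan(np.radians(m["vertical_fov"])/2)
    return np.array([[f,0,m["cx"]],[0,f,m["cy"]],[0,0,1]])
def tool():
    o=monitor.get_obs(); T=np.eye(4); T[:3,:3]=R.from_rotvec(o["orientation"]).as_matrix(); T[:3,3]=o["tcp_pos"]; return T
def cam(name,T=None):
    m=optics.camera_model(name)
    if "R" in m:
        C=np.eye(4);C[:3,:3]=m["R"];C[:3,3]=np.ravel(m["t"]);C=np.linalg.inv(C)
    else: C=T@np.array(m["hand_eye"])
    return K(m),np.array(m["D"],float),C
def shot(name,fn):
    T=tool(); p,d=optics.grab_frame(name)
    cv2.imwrite(f"pics/{fn}.png",p[:,:,::-1]); np.savez(f"pics/{fn}.npz",p=p,d=d,T=T,name=name); return p,d
def load(fn):
    z=np.load(f"pics/{fn}.npz"); return (z["p"],z["d"])+cam(str(z["name"]),z["T"])
def px(fn,u,v,z=None,w=1):
    "world point of pixel; z: intersect with plane of that height, else depth"
    p,d,k,D,C=load(fn)
    n=cv2.undistortPoints(np.array([[[u,v]]],float),k,D)[0,0]; ray=np.array([n[0],n[1],1.])
    if z is None:
        q=d[int(v)-w:int(v)+w+1,int(u)-w:int(u)+w+1]; q=q[q>0]; s=np.median(q) if len(q) else np.nan
    else: s=(z-C[2,3])/(C[:3,:3]@ray)[2]
    return C[:3,:3]@(ray*s)+C[:3,3]
def proj(fn,X):
    p,d,k,D,C=load(fn); Ci=np.linalg.inv(C)
    return cv2.projectPoints(np.array(X,float).reshape(-1,1,3),cv2.Rodrigues(Ci[:3,:3])[0],Ci[:3,3],k,D)[0].reshape(-1,2)
E
python3 -c "
from h import *
np.set_printoptions(precision=3,suppress=True)
shot('scene','s0');shot('side','d0')
for n in('scene','side'):print(cam(n)[2],cam(n)[0][0,0])
o=monitor.get_obs();print(tool(),o['clock'])"
```

```text
pics
[[ 0.778  0.536 -0.328  0.975]
 [ 0.628 -0.662  0.41  -0.559]
 [ 0.003 -0.525 -0.851  1.324]
 [ 0.     0.     0.     1.   ]] 515.8082949574431
[[-0.685 -0.378  0.623 -0.314]
 [-0.728  0.352 -0.588  0.794]
 [ 0.003 -0.856 -0.516  0.762]
 [ 0.     0.     0.     1.   ]] 574.4489183335365
[[-0.951  0.309 -0.     0.208]
 [ 0.309  0.951 -0.002  0.642]
 [-0.    -0.002 -1.     0.23 ]
 [ 0.     0.     0.     1.   ]] 0.1
```

View pics/s0.png

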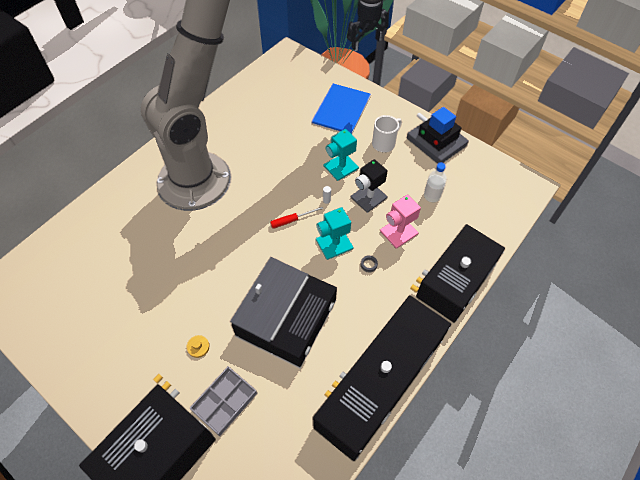

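View pics/d0.png

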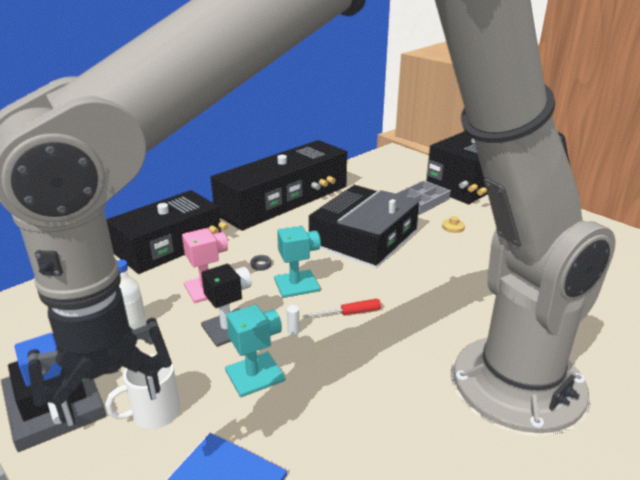

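The meant reader is the black one, scene (370,182); the turquoise ones (342,150), (335,230) and the pink one (402,217) are look-alikes. The meant filter unit is the case with the flap and fin, scene (285,305); the other cases with white knobs, at (150,440), (385,375) and (462,270), have no flap. I'll confirm both in an enlarged crop.

```bash
python3 -c "
from h import *
p=cv2.imread('pics/s0.png')
a=cv2.resize(p[250:370,225:345],None,fx=3.3,fy=3.3,interpolation=2);b=cv2.resize(p[150:220,335:405],(396,396),interpolation=2)
cv2.imwrite('pics/c0.png',np.hstack([a,b]))"
```

```text
(no output)
```

View pics/c0.png

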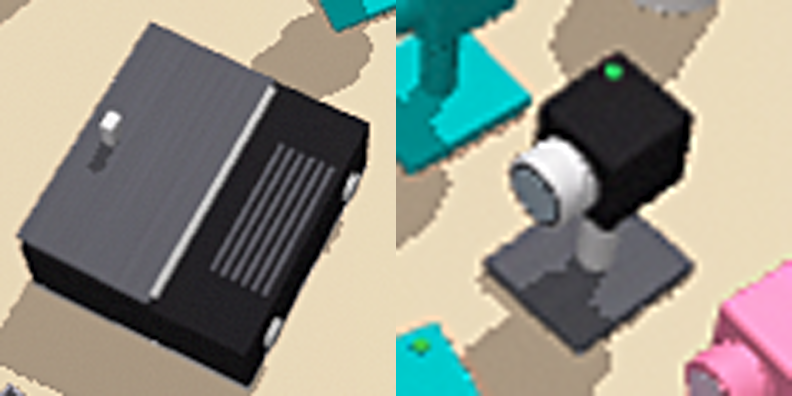

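The left crop shows the unit: the flap with its fin tip near (110,118), the hinge strip from (270,90) to (155,298), and the rear top corners at (368,124) and (248,353). The right crop shows the black reader: head-top corners at about (617,50), (691,117) and (541,110), and the lens at (537,195), pointing toward lower left. Both match the description.

```bash
python3 -c "
from h import *
np.set_printoptions(precision=4,suppress=True)
U=lambda x,y:(225+x/3.3-.35,250+y/3.3-.35)
V=lambda x,y:(335+(x-396)/5.657-.4,150+y/5.657-.4)
q=lambda f,P,z=None:px('s0',*f(*P),z)
for n,P,z in [('rear1',(368,124),.085),('rear2',(248,353),.085),('hing1',(270,90),.09),('hing2',(155,298),.09),('fr1',(152,23),None),('fr2',(20,237),None),('fr1z',(152,23),.089),('fr2z',(20,237),.089),('fin',(110,118),None),('flapmid',(100,200),None),('flapfrontL',(50,225),None),('flapfrontR',(150,40),None),('flapbackR',(240,90),None),('flapbackL',(145,280),None)]: print(n,q(U,P),q(U,P,z) if z else '')
print()
for n,P,z in [('foot1',(486,267),.012),('foot2',(692,267),.012),('foot3',(580,353),.012),('hA',(617,50),.14),('hB',(691,117),.14),('hC',(541,110),.14),('hD',(616,170),.14),('lens',(536,195),.112),('top',(620,110),None)]: print(n,q(V,P),q(V,P,z) if z else '')
print(R.from_matrix(tool()[:3,:3]).as_euler('zyx'))
"
```

```text
rear1 [ 0.6039 -0.0177  0.0041] [ 0.6267 -0.0509  0.085 ]
rear2 [ 0.6737 -0.2582  0.0812] [ 0.6746 -0.2591  0.085 ]
hing1 [ 0.5473 -0.0792  0.091 ] [ 0.547  -0.0789  0.09  ]
hing2 [ 0.5926 -0.2716  0.0896] [ 0.5928 -0.2717  0.09  ]
fr1 [ 0.3883 -0.0565 -0.005 ] 
fr2 [ 0.4795 -0.3015  0.0938] 
fr1z [ 0.3883 -0.0565 -0.005 ] [ 0.4298 -0.0921  0.089 ]
fr2z [ 0.4795 -0.3015  0.0938] [ 0.4776 -0.3005  0.089 ]
fin [ 0.4783 -0.1915  0.1276] 
flapmid [ 0.506  -0.2387  0.0922] 
flapfrontL [ 0.4912 -0.2797  0.0951] 
flapfrontR [ 0.4424 -0.1079  0.0961] 
flapbackR [ 0.5284 -0.0947  0.0912] 
flapbackL [ 0.577  -0.2655  0.0896] 

foot1 [0.4431 0.2629 0.0033] [0.4466 0.2574 0.012 ]
foot2 [0.5349 0.332  0.0091] [0.5359 0.33   0.012 ]
foot3 [ 0.5175  0.2507 -0.    ] [0.5217 0.2433 0.012 ]
hA [ 0.4056  0.4419 -0.001 ] [0.4662 0.3354 0.14  ]
hB [0.5209 0.3264 0.1351] [0.5228 0.3228 0.14  ]
hC [0.457  0.2807 0.1349] [0.4592 0.277  0.14  ]
hD [0.5115 0.2718 0.1366] [0.5129 0.2694 0.14  ]
lens [0.4791 0.2489 0.1122] [0.4791 0.249  0.112 ]
top [0.4909 0.3038 0.1391] 
[-2.8278 -0.0004  3.14  ]
```

```bash
cat >> h.py <<'E'
def plan(pos,yaw,n,tilt=0.,pt=0.):
    """row to repeat n times: brings TCP to pos, tool y at world yaw, tool down (tilt about tool y)"""
    T=tool(); c,s=np.cos(yaw),np.sin(yaw)
    G=np.array([[s,c,0],[-c,s,0],[0,0,-1.]])@R.from_rotvec([0,tilt,0]).as_matrix()
    a=(T[:3,:3].T@G); b=(T[:3,:3].T@G@np.diag([-1,-1,1]))
    w=min((R.from_matrix(M).as_rotvec() for M in(a,b)),key=np.linalg.norm)/n
    A=sum(R.from_rotvec(w*k).as_matrix() for k in range(n))
    d=T[:3,:3].T@(np.array(pos)-T[:3,3])
    print(n,'x',np.round(np.linalg.solve(A,d)*100,2),np.round(w,4))
E
python3 -c "
from h import *
plan((.46,.36,.30),1.257,10)
print(px('s0',335,218),px('s0',342,140),px('s0',402,207),px('s0',284,221),px('s0',326,190),px('s0',369,264),px('s0',385,125),px('s0',318,211))
print(optics.camera_model('wrist'))"
```

```text
Traceback (most recent call last):
  File "h.py", line 36, in plan
    w=min((R.from_matrix(M).as_rotvec() for M in(a,b)),key=np.linalg.norm)/n
      ~~~^^^^^^^^^^^^^^^^^^^^^^^^^^^^^^^^^^^^^^^^^^^^^^^^^^^^^^^^^^^^^^^^^
  File "h.py", line 36, in <genexpr>
    w=min((R.from_matrix(M).as_rotvec() for M in(a,b)),key=np.linalg.norm)/n
           ~~~~~~~~~~~~~^^^
  File "scipy/spatial/transform/_rotation.pyx", line 1143, in scipy.spatial.transform._rotation.Rotation.from_matrix
ValueError: Non-positive determinant (left-handed or null coordinate frame) in rotation matrix 0: [[-9.99999992e-01  1.09470520e-05  1.26955163e-04]
 [ 1.11601896e-05  9.99998590e-01  1.67896261e-03]
 [ 1.26936605e-04 -1.67896401e-03  9.99998582e-01]].
```

```bash
sed -i 's/\[\[s,c,0\],\[-c,s,0\]/[[-s,c,0],[c,s,0]/' h.py
python3 -c "
from h import *
np.set_printoptions(precision=3,suppress=True)
plan((.46,.36,.30),1.257,10)
print(px('s0',335,218),px('s0',342,140),px('s0',402,207),px('s0',284,221),px('s0',326,190),px('s0',369,264),px('s0',385,125),px('s0',318,211))
m=optics.camera_model('wrist');print(m['vertical_fov'],m['D'],m['hand_eye'])"
```

```text
10 x [-3.26 -1.9  -0.69] [-0.  0. -0.]
[0.508 0.093 0.139] [0.346 0.336 0.137] [0.632 0.241 0.139] [0.348 0.052 0.021] [0.392 0.201 0.059] [0.631 0.104 0.   ] [0.37  0.551 0.047] [ 0.395  0.159 -0.003]
71.36529833233867 [0.005 0.    0.    0.    0.   ] [[-0.    -0.966 -0.258  0.064]
 [ 1.    -0.     0.001  0.   ]
 [-0.001 -0.258  0.966 -0.142]
 [ 0.     0.     0.     1.   ]]
```

```bash
python3 -m crank '[[[-3.26,-1.9,-0.7],[0,0,0]],[[-3.26,-1.9,-0.7],[0,0,0]],[[-3.26,-1.9,-0.7],[0,0,0]],[[-3.26,-1.9,-0.7],[0,0,0]],[[-3.26,-1.9,-0.7],[0,0,0]]]' 8
python3 -m crank '[[[-3.26,-1.9,-0.7],[0,0,0]],[[-3.26,-1.9,-0.7],[0,0,0]],[[-3.26,-1.9,-0.7],[0,0,0]],[[-3.26,-1.9,-0.7],[0,0,0]],[[-3.26,-1.9,-0.7],[0,0,0]]]'
python3 -c "
from h import *
print(monitor.get_obs()['joints'])
plan((.50,.18,.32),1.45,6)"
```

```text
clock: 0.6
tcp_pos: [0.3348, 0.4998, 0.2662]
orientation: [-0.491, -3.103, 0.001]
contact_force: [0.5, -0.5, 0.1]
grip_width: 0.0804
gripper_force: 0.0
clock: 1.1
tcp_pos: [0.4604, 0.3592, 0.3013]
orientation: [-0.491, -3.103, 0.001]
contact_force: [0.1, 1.0, 1.0]
grip_width: 0.0797
gripper_force: 0.0
[-0.89698943  0.26801426  0.15832406  1.70294565 -0.04535499  1.17479808
  0.53034027]
6 x [-1.33 -2.76 -0.31] [-0.0001 -0.0001 -0.0322]
```

```bash
python3 -m crank '[[[-1.33,-2.76,-0.3],[0,0,-0.032]],[[-1.33,-2.76,-0.3],[0,0,-0.032]],[[-1.33,-2.76,-0.3],[0,0,-0.032]],[[-1.33,-2.76,-0.3],[0,0,-0.032]],[[-1.33,-2.76,-0.3],[0,0,-0.032]]]'
python3 -m crank '[[[-1.33,-2.76,-0.3],[0,0,-0.032]],[[0,0,0],[0,0,0]],[[0,0,0],[0,0,0]]]'
python3 -c "
from h import *
shot('wrist','w1')
plan((.475,-.195,.24),1.797,10)"
```

```text
clock: 1.6
tcp_pos: [0.4899, 0.2093, 0.3161]
orientation: [-0.239, -3.132, 0.0]
contact_force: [0.8, 0.7, -0.1]
grip_width: 0.08
gripper_force: 0.0
clock: 1.9
tcp_pos: [0.4989, 0.1809, 0.3191]
orientation: [-0.194, -3.135, -0.0]
contact_force: [0.4, 0.2, -0.7]
grip_width: 0.0797
gripper_force: 0.0
10 x [ 0.37 -3.78  0.79] [ 0.     -0.0001 -0.0348]
```

View pics/w1.png

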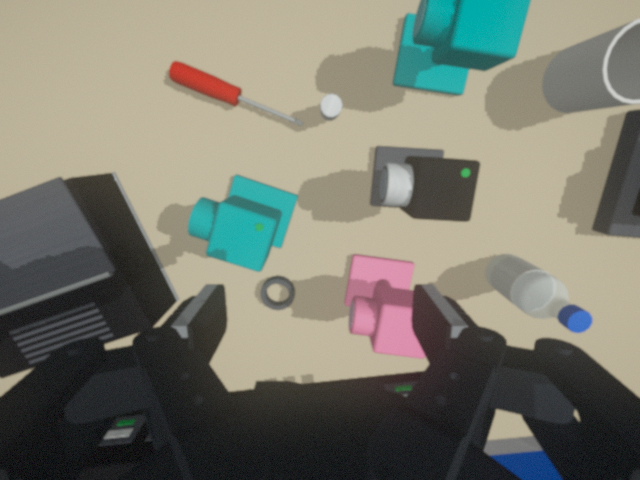

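The wrist view shows the black reader's head top at (416,155), (479,160), (473,221) and (411,216), with the barrel's front edge at x≈380, rows 165–206. The turquoise ones are at (235,230) and (470,40), the pink one at (390,320).

```bash
python3 -m crank '[[[0.37,-3.78,0.6],[0,0,-0.035]],[[0.37,-3.78,0.6],[0,0,-0.035]],[[0.37,-3.78,0.6],[0,0,-0.035]],[[0.37,-3.78,0.6],[0,0,-0.035]],[[0.37,-3.78,0.6],[0,0,-0.035]]]' 6
python3 -m crank '[[[0.37,-3.78,0.6],[0,0,-0.035]],[[0.37,-3.78,0.6],[0,0,-0.035]],[[0.37,-3.78,0.6],[0,0,-0.035]],[[0.37,-3.78,0.6],[0,0,-0.035]],[[0.37,-3.78,0.6],[0,0,-0.035]]]'
python3 -m crank '[[[0,0,0],[0,0,0]],[[0,0,0],[0,0,0]]]'
python3 -c "
from h import *
np.set_printoptions(precision=4,suppress=True)
P=[px('w1',*c,.14) for c in[(416,155),(479,160),(473,221),(411,216)]];print(np.array(P),px('w1',450,190))
print('lens top',px('w1',382,186,.134),px('w1',382,186))
print('d',P[1]-P[0],P[2]-P[3],P[0]-P[3],P[1]-P[2], np.mean(P,0))
print(monitor.get_obs()['joints'])
shot('wrist','w2')"
```

```text
clock: 2.45
tcp_pos: [0.4702, -0.0059, 0.2889]
orientation: [0.09, -3.14, -0.001]
contact_force: [1.2, -0.3, 0.6]
grip_width: 0.0605
gripper_force: 0.0
clock: 2.95
tcp_pos: [0.4761, -0.1956, 0.2589]
orientation: [-0.364, 3.12, 0.001]
contact_force: [0.6, -0.8, -0.2]
grip_width: 0.0598
gripper_force: 0.0
clock: 3.15
tcp_pos: [0.4758, -0.195, 0.2587]
orientation: [0.357, -3.12, -0.001]
contact_force: [0.0, 1.0, -1.0]
grip_width: 0.0604
gripper_force: 0.0
[[0.4535 0.2781 0.14  ]
 [0.4654 0.3364 0.14  ]
 [0.5236 0.3306 0.14  ]
 [0.511  0.2704 0.14  ]] [0.4902 0.3088 0.14  ]
lens top [0.4791 0.2454 0.134 ] [0.4818 0.2488 0.1145]
d [0.0119 0.0583 0.    ] [ 0.0126  0.0602 -0.    ] [-0.0575  0.0077  0.    ] [-0.0582  0.0058  0.    ] [0.4884 0.3039 0.14  ]
[-0.1751  0.1915  0.5123  1.9292 -0.1078  1.0487  2.182 ]
```

View pics/w2.png

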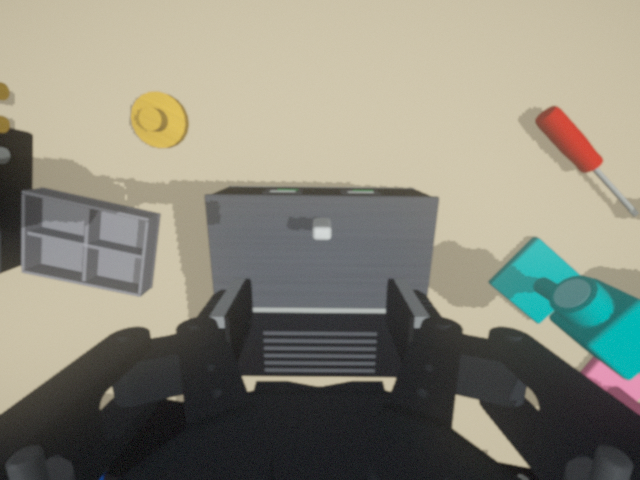

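The flap fills (207–438, 190–312), with the fin tip at (322,229) and the hinge strip on row 310. The fingers are above the hinge side.

```bash
python3 -c "
from h import *
np.set_printoptions(precision=4,suppress=True)
print('fin',px('w2',322,229,.129),px('w2',322,229))
a,b=px('w2',208,196,.095),px('w2',437,199,.095);print('front',a,b,np.linalg.norm(a-b),(a+b)/2)
a,b=px('w2',253,309,.09),px('w2',387,310,.09);print('hinge',a,b,px('w2',320,310),(b-a)[:2])
for v in (205,220,250,280,300):print(px('w2',370,v))
# cloud fits
p,d,k,D,C=load('w1')
v,u=np.mgrid[:480,:640];n=cv2.undistortPoints(np.c_[u.ravel(),v.ravel()].astype(float)[:,None],k,D)[:,0]
W=(np.c_[n,np.ones(len(n))]*d.ravel()[:,None])@C[:3,:3].T+C[:3,3]
for lo,hi in((.133,.147),(.007,.02)):
    m=(W[:,2]>lo)&(W[:,2]<hi)&(np.linalg.norm(W[:,:2]-[.488,.303],axis=1)<.06)
    print(m.sum(),cv2.minAreaRect((W[m,:2]*1000).astype(np.float32)))
T=tool();print(T[:3,1])
"
```

```text
fin [ 0.4771 -0.1919  0.129 ] [ 0.4768 -0.1919  0.1301]
front [ 0.4783 -0.2986  0.095 ] [ 0.4335 -0.093   0.095 ] 0.21043264518192217 [ 0.4559 -0.1958  0.095 ]
hinge [ 0.584  -0.2388  0.09  ] [ 0.5543 -0.105   0.09  ] [ 0.5686 -0.1721  0.0923] [-0.0297  0.1338]
[ 0.4526 -0.1519  0.0966]
[ 0.4664 -0.148   0.0957]
[ 0.495  -0.14    0.0945]
[ 0.5254 -0.1314  0.0928]
[ 0.5467 -0.1254  0.0917]
4096 ((488.1015930175781, 292.05810546875), (84.52325439453125, 60.141910552978516), 79.47077941894531)
1233 ((489.63580322265625, 299.2629089355469), (90.72005462646484, 80.09797668457031), 79.56419372558594)
[-0.2277  0.9737  0.0009]
```

```bash
python3 -c "
from h import *
plan((.478,-.1917,.105),1.791,6)"
```

```text
6 x [-0.04  0.03  2.56] [ 0.0001 -0.0001  0.0016]
```

```bash
python3 -m crank '[[[-0.04,0.03,3.5],[0,0,0.002]],[[-0.04,0.03,3.5],[0,0,0.002]],[[-0.04,0.03,3.5],[0,0,0.002]],[[-0.04,0.03,2.5],[0,0,0.002]],[[-0.04,0.03,1.5],[0,0,0.002]]]' 5
python3 -m crank '[[[0,0,0.9],[0,0,0]],[[0,0,0],[0,0,0]],[[0,0,0],[0,0,0]],[[0,0,0],[0,0,0]],[[0,0,0],[0,0,0]]]' 0 30
python3 -m crank '[[[0,0,0],[0,0,0]],[[0,0,0],[0,0,0]],[[0,0,0],[0,0,0]]]'
```

```text
clock: 3.7
tcp_pos: [0.4768, -0.1907, 0.1122]
orientation: [0.347, -3.12, -0.003]
contact_force: [-0.9, 0.9, -0.3]
grip_width: 0.0502
gripper_force: 0.0
clock: 4.2
tcp_pos: [0.4776, -0.1926, 0.1057]
orientation: [-0.344, 3.122, 0.002]
contact_force: [0.7, 5.0, -2.0]
grip_width: 0.0157
gripper_force: 33.3
clock: 4.5
tcp_pos: [0.4776, -0.1926, 0.1057]
orientation: [-0.344, 3.122, 0.002]
contact_force: [1.4, 6.1, -0.9]
grip_width: 0.0153
gripper_force: 33.4
```

```bash
python3 -m crank '[[[-0.40,0,-0.89],[0,0,0]],[[-0.49,0,-0.84],[0,0,0]],[[-0.57,0,-0.78],[0,0,0]],[[-0.64,0,-0.73],[0,0,0]],[[-0.71,0,-0.65],[0,0,0]]]' - 20
python3 -c "
from h import *
shot('side','d1')"
```

```text
clock: 5.0
tcp_pos: [0.5029, -0.1871, 0.1442]
orientation: [0.341, -3.119, -0.003]
contact_force: [-2.4, 4.3, -6.5]
grip_width: 0.0156
gripper_force: 30.5
```

View pics/d1.png

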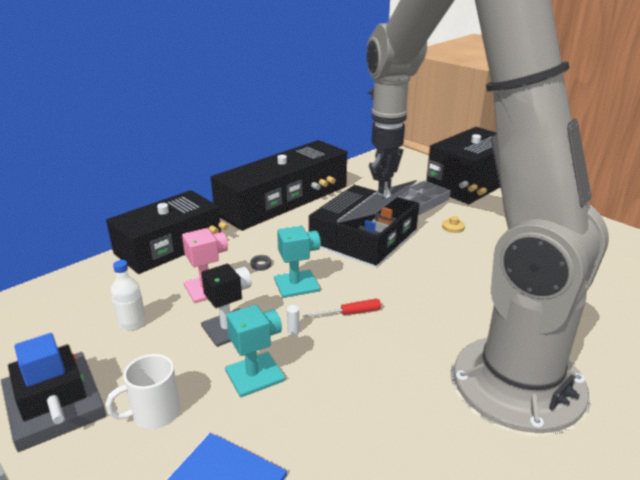

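The flap is lifting. Orange tab at (386,213), the −y slot; blue tab at (370,227), the +y slot. I'll carry on along the arc.

```bash
python3 -m crank '[[[-0.78,0,-0.59],[0,0,0]],[[-0.83,0,-0.50],[0,0,0]],[[-0.87,0,-0.42],[0,0,0]],[[-0.91,0,-0.33],[0,0,0]],[[-0.94,0,-0.24],[0,0,0]]]'
python3 -m crank '[[[-0.96,0,-0.14],[0,0,0]],[[-0.97,0,-0.04],[0,0,0]],[[-0.97,0,0.05],[0,0,0]],[[-0.96,0,0.15],[0,0,0]],[[-0.93,0,0.24],[0,0,0]]]'
python3 -m crank '[[[-0.92,0,0.34],[0,0,0]],[[-0.87,0,0.43],[0,0,0]],[[0,0,0],[0,0,0]]]'
```

```text
clock: 5.55
tcp_pos: [0.5446, -0.1778, 0.1656]
orientation: [0.34, -3.118, -0.004]
contact_force: [-7.1, 5.6, 2.6]
grip_width: 0.0156
gripper_force: 30.5
clock: 6.05
tcp_pos: [0.5942, -0.1669, 0.1644]
orientation: [-0.343, 3.122, 0.003]
contact_force: [-3.8, 6.8, 6.1]
grip_width: 0.0155
gripper_force: 29.6
clock: 6.35
tcp_pos: [0.6137, -0.1626, 0.1566]
orientation: [-0.345, 3.119, 0.001]
contact_force: [0.4, 6.7, 4.4]
grip_width: 0.0154
gripper_force: 29.5
```

```bash
python3 -m crank '[[[0,0,0],[0,0,0]],[[0,0,0],[0,0,0]],[[0,0,0],[0,0,0]],[[0,0,-2],[0,0,0]],[[0,0,-4],[0,0,0]]]' 5
python3 -m crank '[[[0,0,-4],[0,0,0]],[[0,0,-2],[0,0,0]],[[0,0,0],[0,0,0]]]'
python3 -c "
from h import *
plan((.515,-.226,.24),1.791,4)"
```

```text
clock: 6.85
tcp_pos: [0.6089, -0.1642, 0.2126]
orientation: [0.34, -3.117, -0.001]
contact_force: [0.7, 0.2, 1.2]
grip_width: 0.0501
gripper_force: 0.0
clock: 7.15
tcp_pos: [0.6128, -0.1658, 0.2788]
orientation: [-0.339, 3.116, -0.003]
contact_force: [1.8, 0.1, 0.1]
grip_width: 0.0499
gripper_force: 0.0
4 x [ 2.72 -0.94  0.96] [-0.0007  0.0016 -0.0008]
```

```bash
python3 -m crank '[[[2.72,-0.94,0.4],[-0.001,0.0015,-0.001]],[[2.72,-0.94,0.4],[-0.001,0.0015,-0.001]],[[2.72,-0.94,1.5],[-0.001,0.0015,-0.001]],[[2.72,-0.94,1.5],[-0.001,0.0015,-0.001]],[[0,0,0],[0,0,0]]]' 4
python3 -m crank '[[[0,0,0],[0,0,0]],[[0,0,0],[0,0,0]]]'
python3 -c "
from h import *
shot('wrist','w3')
T=tool();print(T)"
```

```text
clock: 7.65
tcp_pos: [0.5075, -0.2273, 0.2344]
orientation: [0.337, -3.111, -0.007]
contact_force: [0.3, 0.5, 0.3]
grip_width: 0.0397
gripper_force: 0.0
clock: 7.85
tcp_pos: [0.5138, -0.224, 0.2369]
orientation: [0.349, -3.116, -0.005]
contact_force: [-0.3, 0.1, -0.1]
grip_width: 0.0396
gripper_force: 0.0
[[-0.9751044  -0.22166134 -0.00613579  0.51406052]
 [-0.2216796   0.97511644  0.00246694 -0.22391752]
 [ 0.00543628  0.00376571 -0.99997813  0.23698794]
 [ 0.          0.          0.          1.        ]]
```

View pics/w3.png

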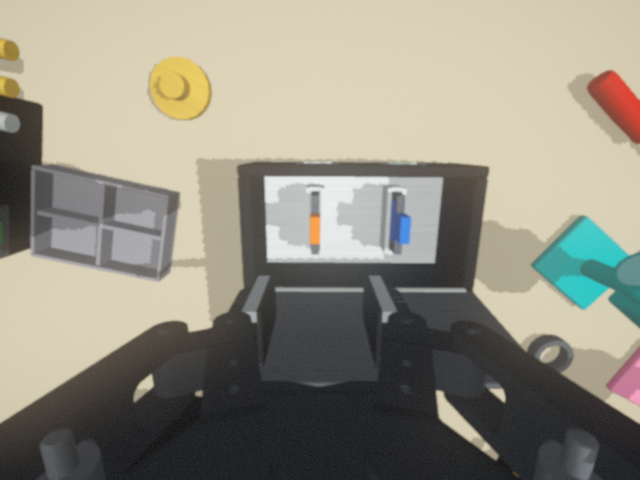

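The flap stands open behind the fingers. The bay is visible: orange tab centred at (315,230), blue tab at (402,230) in the other slot.

```bash
python3 -c "
from h import *
np.set_printoptions(precision=4,suppress=True)
p,d,k,D,C=load('w3')
h=cv2.cvtColor(p,cv2.COLOR_RGB2HSV);m=((h[...,0]<17)&(h[...,1]>170)&(h[...,2]>90)).astype(np.uint8);m[:,:280]=0;m[:,350:]=0;m[:190]=0;m[270:]=0
v,u=np.nonzero(m);print(u.min(),u.max(),v.min(),v.max(),m.sum())
for b in [(u.min(),v.min()),(u.max()+1,v.max()+1),(u.mean(),v.mean())]: print(px('w3',*b,.078),px('w3',*b))
t=[(px('w3',a,b)) for a,b in zip(u,v)];t=np.array(t);t=t[(t[:,2]>.07)&(t[:,2]<.087)];print(len(t),np.median(t,0),cv2.minAreaRect((t[:,:2]*1000).astype(np.float32)))
a,b=px('w3',264,177,.085),px('w3',443,177,.085);print(a,b,b-a)
# flap angle
for q in((270,290),(320,340),(440,300)): print(px('w3',*q))
"
```

```text
311 317 218 242 154
[ 0.5132 -0.2309  0.078 ] [ 0.5132 -0.2309  0.0779]
[ 0.5351 -0.2193  0.078 ] [ 0.5354 -0.2193  0.0771]
[ 0.5238 -0.2253  0.078 ] [ 0.5238 -0.2253  0.0781]
154 [ 0.5239 -0.2253  0.0777] ((523.89697265625, -225.7003631591797), (22.919818878173828, 5.619696617126465), 12.68875503540039)
[ 0.4853 -0.2787  0.085 ] [ 0.4509 -0.1267  0.085 ] [-0.0344  0.152   0.    ]
[ 0.5116 -0.2454  0.2509]
[ 0.5837 -0.207   0.1618]
[ 0.5552 -0.1031  0.1054]
```

```bash
python3 -c "
from h import *
plan((.5238,-.2255,.051),1.792,6)"
```

```text
6 x [-0.16 -0.07  3.1 ] [ 0.0006 -0.0009  0.0004]
```

```bash
python3 -m crank '[[[-0.2,-0.08,4],[0.0006,-0.001,0]],[[-0.2,-0.08,4],[0.0006,-0.001,0]],[[-0.2,-0.08,3.5],[0.0006,-0.001,0]],[[-0.2,-0.08,2.5],[0.0006,-0.001,0]],[[-0.16,-0.08,1.5],[0.0006,-0.001,0]]]' 3.5
python3 -m crank '[[[0,0,0],[0,0,0]],[[0,0,0],[0,0,0]]]'
python3 -c "
from h import *
plan((.5238,-.2255,.051),1.792,3)"
```

```text
clock: 8.4
tcp_pos: [0.5226, -0.2249, 0.0797]
orientation: [0.351, -3.119, -0.003]
contact_force: [0.5, -1.0, 0.5]
grip_width: 0.0348
gripper_force: 0.0
clock: 8.6
tcp_pos: [0.5234, -0.2262, 0.0826]
orientation: [0.349, -3.122, -0.001]
contact_force: [0.2, -0.7, 0.1]
grip_width: 0.035
gripper_force: 0.0
3 x [-0.02  0.02  1.05] [ 0.0001 -0.      0.0004]
```

```bash
python3 -m crank '[[[-0.03,0.02,1.2],[0,0,0]],[[-0.03,0.02,1.1],[0,0,0]],[[0,0.02,0.8],[0,0,0]],[[0,0,0],[0,0,0]],[[0,0,0],[0,0,0]]]' 2.5
python3 -m crank '[[[0,0,0],[0,0,0]],[[0,0,0],[0,0,0]],[[0,0,0],[0,0,0]],[[0,0,0],[0,0,0]],[[0,0,0],[0,0,0]]]' 0 35
```

```text
clock: 9.1
tcp_pos: [0.5227, -0.2253, 0.0506]
orientation: [0.348, -3.121, -0.002]
contact_force: [0.3, 0.3, -0.1]
grip_width: 0.0252
gripper_force: 0.0
clock: 9.6
tcp_pos: [0.5233, -0.2254, 0.0512]
orientation: [0.348, -3.122, -0.001]
contact_force: [0.8, -1.1, 4.6]
grip_width: 0.0094
gripper_force: 35.5
```

```bash
python3 -m crank '[[[0,0,-0.6],[0,0,0]],[[0,0,-1],[0,0,0]],[[0,0,-1.5],[0,0,0]],[[0,0,-2],[0,0,0]],[[0,0,-3],[0,0,0]]]'
python3 -m crank '[[[0,0,-4],[0,0,0]],[[0,0,-4],[0,0,0]],[[0,0,-4],[0,0,0]],[[0,0,-2],[0,0,0]],[[0,0,0],[0,0,0]]]'
python3 -c "
from h import *
shot('scene','s1')
print(monitor.get_obs()['joints'])
plan((.50,-.02,.27),1.6,8);plan((.4709,.2005,.27),1.388,15)"
```

```text
clock: 10.1
tcp_pos: [0.5222, -0.225, 0.1326]
orientation: [0.348, -3.119, -0.003]
contact_force: [-0.2, 0.6, -0.8]
grip_width: 0.009
gripper_force: 35.0
clock: 10.6
tcp_pos: [0.5247, -0.2265, 0.2765]
orientation: [-0.347, 3.116, -0.002]
contact_force: [-0.1, -0.3, -1.6]
grip_width: 0.0096
gripper_force: 35.0
[-0.13610396  0.28551848  0.53994374  1.79095148 -0.16412041  1.10706377
  2.25215018]
8 x [-0.06  2.59  0.05] [0.     0.0003 0.0241]
15 x [0.26 2.87 0.03] [0.     0.0002 0.027 ]
```

View pics/s1.png

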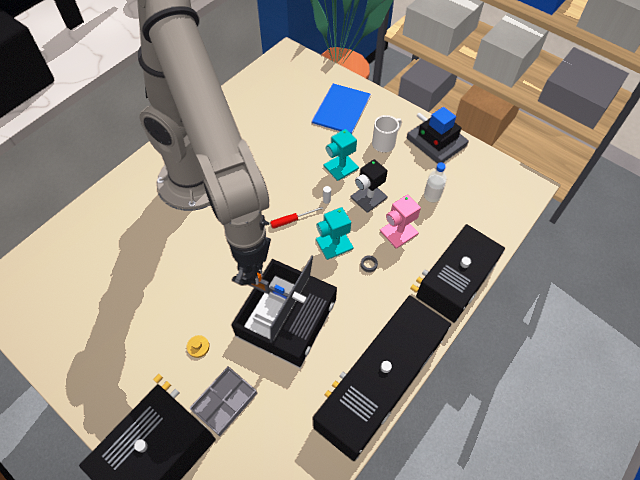

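Amber filter lifted (about (260,278)), blue still seated (279,290), flap open. On to above the lens line.

```bash
python3 -m crank '[[[0.26,1.5,0],[0,0,0.015]],[[0.26,2.87,0],[0,0,0.027]],[[0.26,2.87,0],[0,0,0.027]],[[0.26,2.87,0],[0,0,0.027]],[[0.26,2.87,0],[0,0,0.027]]]'
python3 -m crank '[[[0.26,2.87,0],[0,0,0.027]],[[0.26,2.87,0],[0,0,0.027]],[[0.26,2.87,0],[0,0,0.027]],[[0.26,2.87,0],[0,0,0.027]],[[0.26,2.87,0],[0,0,0.027]]]'
python3 -m crank '[[[0.26,2.87,0],[0,0,0.027]],[[0.26,2.87,0],[0,0,0.027]],[[0.26,2.87,0],[0,0,0.027]],[[0.26,1.5,0],[0,0,0.027]],[[0,0,0],[0,0,0]]]'
python3 -m crank '[[[0,0,0],[0,0,0]],[[0,0,0],[0,0,0]]]'
python3 -c "
from h import *
plan((.4709,.2005,.20),1.388,5)"
```

```text
clock: 11.15
tcp_pos: [0.4865, -0.0989, 0.2707]
orientation: [0.153, -3.134, -0.002]
contact_force: [-0.3, 0.6, -1.0]
grip_width: 0.0095
gripper_force: 35.0
clock: 11.65
tcp_pos: [0.4671, 0.0436, 0.271]
orientation: [-0.058, -3.137, -0.0]
contact_force: [0.2, 0.3, -1.6]
grip_width: 0.0094
gripper_force: 35.0
clock: 12.15
tcp_pos: [0.4641, 0.1465, 0.271]
orientation: [-0.219, -3.13, 0.0]
contact_force: [-0.3, -0.5, -1.3]
grip_width: 0.0094
gripper_force: 35.0
clock: 12.35
tcp_pos: [0.4652, 0.1428, 0.2717]
orientation: [-0.228, -3.131, 0.0]
contact_force: [0.8, -1.0, -1.5]
grip_width: 0.0095
gripper_force: 35.0
5 x [0.07 1.16 1.43] [-0.0001 -0.0004  0.0075]
```

```bash
python3 -m crank '[[[0.07,1.5,0.5],[0,0,0.0075]],[[0.07,1.5,1],[0,0,0.0075]],[[0.07,1.5,2],[0,0,0.0075]],[[0.07,1.3,2],[0,0,0.0075]],[[0.07,0,1.5],[0,0,0.0075]]]'
python3 -m crank '[[[0,0,0],[0,0,0]],[[0,0,0],[0,0,0]],[[0,0,0],[0,0,0]]]'
python3 -c "
from h import *
plan((.4709,.2005,.132),1.388,5)"
```

```text
clock: 12.85
tcp_pos: [0.4701, 0.2055, 0.2001]
orientation: [-0.279, -3.127, -0.001]
contact_force: [-0.3, -0.9, -0.8]
grip_width: 0.0091
gripper_force: 35.0
clock: 13.15
tcp_pos: [0.4713, 0.2025, 0.2029]
orientation: [-0.285, -3.128, -0.002]
contact_force: [-0.5, 0.3, -0.3]
grip_width: 0.0091
gripper_force: 35.0
5 x [ 0.   -0.04  1.42] [ 0.0003 -0.0001  0.0002]
```

```bash
python3 -m crank '[[[0,-0.04,1.6],[0,0,0]],[[0,-0.04,1.6],[0,0,0]],[[0,-0.04,1.5],[0,0,0]],[[0,-0.04,1.2],[0,0,0]],[[0,-0.04,0.9],[0,0,0]]]'
python3 -m crank '[[[0,0,0.2],[0,0,0]],[[0,0,0],[0,0,0]],[[0,0,0],[0,0,0]],[[0,0,0],[0,0,0]]]'
python3 -c "
from h import *
plan((.4709,.2005,.132),1.388,1)
shot('side','d2');shot('scene','s2');shot('wrist','w4')
a=cv2.imread('pics/d2.png')[230:350,180:340];b=cv2.imread('pics/s2.png')[120:270,280:440]
c=cv2.imread('pics/w4.png')
cv2.imwrite('pics/c2.png',np.hstack([cv2.resize(a,(400,300),interpolation=2),cv2.resize(c,(400,300)) ]))"
```

```text
clock: 13.65
tcp_pos: [0.4706, 0.2003, 0.134]
orientation: [-0.285, -3.128, -0.002]
contact_force: [0.3, 0.3, -0.3]
grip_width: 0.0094
gripper_force: 35.0
clock: 14.05
tcp_pos: [0.4708, 0.2005, 0.1328]
orientation: [-0.284, -3.128, -0.002]
contact_force: [0.1, 0.7, -1.1]
grip_width: 0.0096
gripper_force: 35.0
1 x [-0.01 -0.    0.08] [ 0.0014 -0.0005  0.0015]
```

View pics/c2.png

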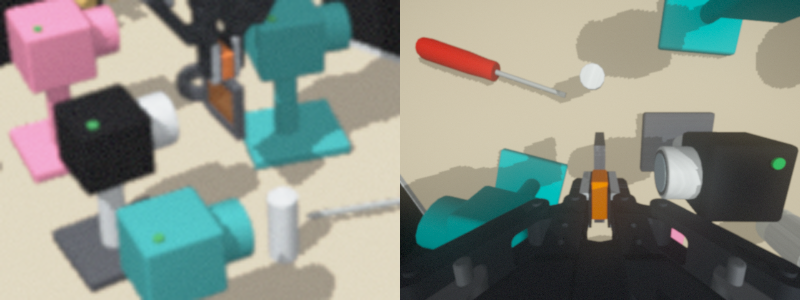

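The filter hangs upright between the lens and the near turquoise look-alike, clear of both. One overlay will check the fit: the predicted frame, glass and lens drawn on all three views.

```bash
python3 -c "
from h import *
yaw=1.388;x=np.array([np.cos(yaw),np.sin(yaw),0]);l=np.array([x[1],-x[0],0]);L=np.array([.480,.2497,.112]);G=L-.05*x
z=np.array([0,0,1.])
box=[G+a*.03*l+b*.025*z+c*.004*x for c in(1,-1) for a,b in((-1,-1),(1,-1),(1,1),(-1,1))]
ring=[L+.022*(np.cos(t)*l+np.sin(t)*z) for t in np.linspace(0,2*np.pi,40)]
def draw(fn,u0,v0,w,h,s):
    im=cv2.imread(f'pics/{fn}.png')[v0:v0+h,u0:u0+w];im=cv2.resize(im,None,fx=s,fy=s,interpolation=2)
    f=lambda X:((proj(fn,X)+.5-[u0,v0])*s).astype(int)
    b=f(box)
    for q in(b[:4],b[4:]):cv2.polylines(im,[q.reshape(-1,1,2).astype(np.int32)],True,(0,255,0),1)
    cv2.polylines(im,[f(ring).reshape(-1,1,2).astype(np.int32)],True,(255,0,255),1)
    cv2.circle(im,tuple(int(i) for i in f([G])[0]),2,(0,0,255),-1); return im
A=draw('d2',215,230,80,75,5);B=draw('s2',325,155,80,75,5);Cc=draw('w4',440,160,200,200,2)
cv2.imwrite('pics/c3.png',np.hstack([cv2.resize(A,(400,375)),cv2.resize(Cc,(375,375))]))
print(tool()[:3,:3])
for q in((267,272),(270,266)):print(px('d2',*q))
p,d,k,D,C=load('d2');h=cv2.cvtColor(p,cv2.COLOR_RGB2HSV)
m=(h[...,0]<20)&(h[...,1]>120)&(h[...,2]>40);m[:230]=0;m[300:]=0;m[:,:255]=0;m[:,290:]=0
v,u=np.nonzero(m);W=np.array([px('d2',a,b,None,0) for a,b in zip(u,v)])
W=W[(W[:,2]>.08)&(W[:,2]<.18)];sd=(W-G)@np.c_[x,l,z]
for n,c in(('glass',sd[:,2]<.022),('tab',sd[:,2]>.027)):
  q=sd[c];print(n,len(q),np.round(np.percentile(q,[3,50,97],axis=0),4).tolist(), np.polyfit(q[:,1],q[:,0],1)[0],np.polyfit(q[:,2],q[:,0],1)[0])
"
```

```text
[[-9.83607864e-01  1.80319370e-01 -7.02591240e-04]
 [ 1.80318519e-01  9.83607622e-01  1.13048177e-03]
 [ 8.94921860e-04  9.85260544e-04 -9.99999114e-01]]
[0.47766884 0.20099104 0.10108365]
[0.46276479 0.20380637 0.12428543]
glass 78 [[0.0003, -0.0138, -0.0143], [0.0018, -0.0006, -0.0026], [0.0032, 0.0196, 0.0125]] -0.015972890103993213 0.004606583935857486
tab 49 [[-0.005, -0.0149, 0.0283], [0.0006, -0.0116, 0.0422], [0.005, -0.0, 0.0492]] -0.44728867755360163 -0.13495580533846507
```

View pics/c3.png

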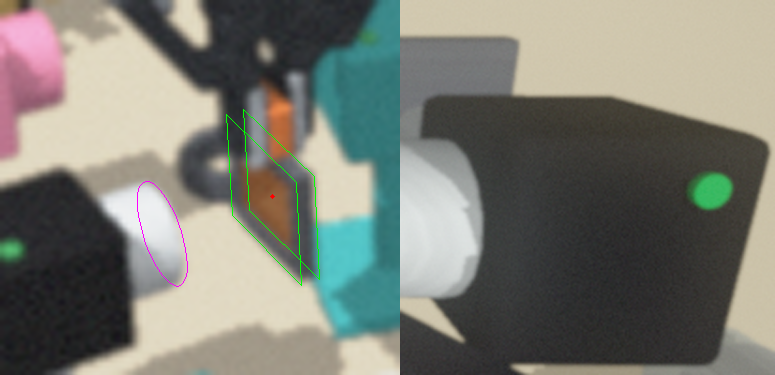

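The left view shows the frame and glass matching the predicted outline to within 1–2 mm, squareness within 1°. The lens ring sits at the barrel's end. Everything is clear, so I'm handing in.

```bash
python3 -c "
from h import *
print(np.abs(monitor.get_obs()['qvel']).max());print(r.hand_in())"
```

```text
0.0030306958747572344
the job is handed in; nothing more can be done
None
```

I handed the job in at about 14 s on the robot's clock: the flap is left open, the blue filter was still seated when last seen, and the amber filter is held still and square about 5 cm in front of the black reader's lens, centred to about 2–3 mm by my measurements; no verdict came back.

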